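# Press the seed tin shut

### The arm

A 6-joint arm with a two-finger parallel gripper is mounted at the origin on the work surface. World frame = base frame: x ahead of the robot, y to its left, z up, the work surface at z = 0. Lengths are in mm, angles in degrees, forces in N, time in s.
With the tool pointing down it reaches from about 300 to 850 mm from the base axis. Payload 4.2 kg.
Tool frame: the origin (TCP) lies at the very end of the fingers, on their centre line; the grasp point (between the pads) lies env.grip_point_offset behind it (env.grip_point_offset is the distance from the TCP to the grasp point, in mm); x points along the fingers, y is the direction in which the jaws open and shut, and the axes are right-handed (so a half turn about x gives the same grasp; the last joint's range is limited). The gripper opens to 91 mm and grips with 3 to 60 N. Pads are 32 mm wide; open, the fingers measure 118 mm over their backs; the gripper's body (76 mm by 178 mm) begins 60 mm behind the grasp point.
Start: joints at [-76.375, 18.312, 89.639, -0, 72.044, -1.146], TCP at [146.601, -556.016, 188.476] pointing down, gripper open.
Joint ranges: [-177.97, 177.97], [-48.28, 115.42], [12.27, 149.76], [-77.06, 257.06], [2.81, 150.46], [-146.56, 146.56]. Speed limits (degrees/s): [147.25, 147.25, 180, 180, 180, 180].

### API

Orientations are given as a 3x3 rotation matrix whose columns are the frame's x, y, z axes.
In Python, from plant import env gives the robot as it stands. The module is installed in compiled form; this text tells all that it offers.
- The arm moves only by the tool apply_moves, never from a script. Its argument "motion" is a list of rows, each an object of numbers: "wx", "wy", "wz": the turn, a rotation vector about the tool's x, y, z in rad; "x", "y", "z": the shift along the tool's x, y, z in mm; "hand": the closure, from 0 (fully open) to 1 (shut). A call has 1 to 12 rows; each row is the pose to reach, as a shift and turn from the pose commanded when the call began, along the tool's axes at that moment; what a row does not reach only later rows make up. A row lasts 1/10 s, in which the tool goes at most 50 mm and 8.59 degrees, less where a joint would pass 70% of its speed; a pose out of reach is approached as far as the arm can. A call with a gripper value outside its range is refused whole. The fingers move at their own pace and stop on an object; "newtons" is the grip in N (left out, the last holds). Time passes only in rows, so rows that repeat a pose let the fingers close. It gives the time, the measured TCP pose, the force and the opening at its end, in the units of the state.
- env.get_state(): the state, without advancing time (a new reading comes with each control period).
- env.grab_frame(name): name is "scene" or "top"; returns the picture (400x640x3 uint8, blue, green, red); there is no depth.
- env.camera_model(name): a dict with "camera_matrix" (3x3 intrinsics, pixels), "pose" (4x4, takes a point from camera to world coordinates). Camera axes: x right, y up, looking along -z (the intrinsics and any distortion apply to the point x, -y, -z); pixel columns grow to the right and rows downward; lengths in mm; the calibration is good to about 2 mm. A picture is of the moment at which its call begins. camera_model takes no time and is no camera call.
- env.hand_in(): hands the job in, once; it reports no verdict.
Trained networks look in the newest picture that a camera, given by its name, has taken for a name from the list of things; names that differ only in an ending like _2 or _b are one class to them, and where a whole thing is asked for, a point or a joint stands for the part that bears it (a point fixed in the world has none). Each returns a list of dicts, best first, with "p" (0 to 1); they miss things now and then, are a little off and sometimes report something else, mostly with a low value. They report only what shows in the picture. A call takes as long as a camera call.
- env.find_in(label, camera): "position" ([x, y, z] in mm, in world coordinates, good to about 4 mm: the middle of the surface that is visible of it).
- env.silhouettes(label, camera): "region" (400x640 bool, what is visible of it).
The state is a dict: "t": time; "q": joint angles; "dq": joint speeds; "joint_torque": joint torques, N m; "tool_pos": TCP position; "eef_rot": TCP orientation; "ft_force": force on the tool from outside, world axes, zero at the start; "torque": the same for the moment, N m; "opening": finger opening in mm.
Only numpy, scipy, OpenCV 4.12 (cv2) and the standard library are available. Lean on these libraries where they do the work, as an engineer would, in place of code of your own. Each camera call takes 0.05 s, during which the arm holds its last target.

### The job

The larger of the two aluminium tins on the bench holds the bird seed and its lid stands ajar: press the lid down firmly against its rubber gasket until the spring catch snaps and holds it shut. Leave the smaller tin alone, with its lid standing open as it is.

Things in the scene. Friction and masses are not known exactly. Their poses are not given: they have to be found in the camera images.
- seed_tin_pad (a point): Top centre of the 36 mm round press pad on the LARGER tin's lid (tin fixed on a wooden block of varying height; 150 deep, 130 wide, 90 high). Lid hinged on the far rim, near edge raised, 43 mm before the pad. Site turns with the lid: x to the hinge, z out of the lid, yaw = tin's yaw, pitch = opening. Hinge line: 115 mm along +x, 10 along -z. Lid shut: pad level, 10 mm above, 115 before the hinge.
- seed_tin_lid (a joint): Larger lid's opening, rad: 0 = level, shut; grows as the near edge rises; starts 0.35-0.55. Stiff hinge stays where left (1-3 N moves it). From 0.05 down it squeezes a springy gasket; 5-12 N at the pad brings it past the catch at about 0.012, 18 N to the hard stop at -0.006 (pad 1 mm below level). Let go: caught, it stays near 0.01; too soon, the gasket lifts it to about 0.04.
- bead_tin_pad (a point): Top centre of the 26 mm round pad on the lid of the SMALLER tin, to be left alone (also fixed on a wooden block; 90 mm deep, 80 wide, 60 high; same kind of lid, 102 by 86 mm, hinged on the far rim). Axes as on the larger lid; hinge line 65 mm along +x and 10 mm along -z from the point.
- bead_tin_lid (a joint): Opening angle of the smaller tin's lid in rad, same sense; it starts at 0.35 to 0.55 and is to stay as it is.

How it is judged:
By the outcome, as a careful person would: the job done as asked, in the order asked, and still so for the second after the job is handed in, with the robot touching nothing.
It also fails if it takes over 29 s, if anything falls off the work surface, if the arm or the gripper's body presses on something with over 40 N, if the wrist force passes 120 N, or if a joint passes its speed limit or range.

## Working session

There is one attempt and no reset: what is moved stays moved. The work goes in short steps, Python scripts to look and compute and a tool call to move; the robot and the scene stay as the last step left them, time stands still between calls to the robot, and variables do not carry over. Pictures are saved under pics/ and viewed, and the job is handed in when it is done.

Besides the shell and the picture viewer there is one more tool, called after "Emit:" as name(argument=value, ...), one argument or row to a line, values as JSON. apply_moves: Moves the arm, as the interface text tells. Its arguments: {"type":"object","properties":{"motion":{"type":"array"},"newtons":{"type":"number"}},"required":["motion"]}

```bash
mkdir -p pics
python3 - <<'E'
from plant import env
import cv2,numpy as np
for c in("scene","top"):
    cv2.imwrite(f"pics/{c}0.png",env.grab_frame(c))
    m=env.camera_model(c);print(c,np.round(m["camera_matrix"],1).tolist(),np.round(m["pose"],3).tolist(),[k for k in m])
    for l in("seed_tin_pad","bead_tin_pad"):
        print(l,[(np.round(d["position"],1).tolist(),round(d["p"],2)) for d in env.find_in(l,c)][:3])
s=env.get_state();print(s["t"],s["tool_pos"],np.round(s["eef_rot"],3).tolist(),s["opening"],s["ft_force"],env.grip_point_offset)
E
```

```text
scene [[505.1, 0.0, 315.8], [0.0, 505.1, 201.2], [0.0, 0.0, 1.0]] [[-0.62, -0.47, 0.628, 1202.049], [0.784, -0.378, 0.492, 512.395], [0.006, 0.798, 0.603, 785.88], [0.0, 0.0, 0.0, 1.0]] ['camera_matrix', 'pose']
seed_tin_pad [([569.7, 253.2, 180.5], 0.59)]
bead_tin_pad [([591.2, 26.5, 129.9], 0.76)]
top [[487.0, 0.0, 316.5], [0.0, 487.0, 202.3], [0.0, 0.0, 1.0]] [[0.047, 0.976, -0.213, 366.632], [-0.999, 0.046, -0.01, 21.511], [0.0, 0.214, 0.977, 1193.367], [0.0, 0.0, 0.0, 1.0]] ['camera_matrix', 'pose']
seed_tin_pad [([556.1, 250.8, 193.0], 0.77)]
bead_tin_pad [([585.4, 22.4, 135.4], 0.86)]
0.3 [ 146.57336536 -555.83423462  188.17556109] [[-0.0, 0.255, -0.967], [0.001, -0.967, -0.255], [-1.0, -0.001, -0.0]] 91.15215273618688 [ 0.98799493 -0.32143771 -0.30265676] 18.8
```

View pics/scene0.png

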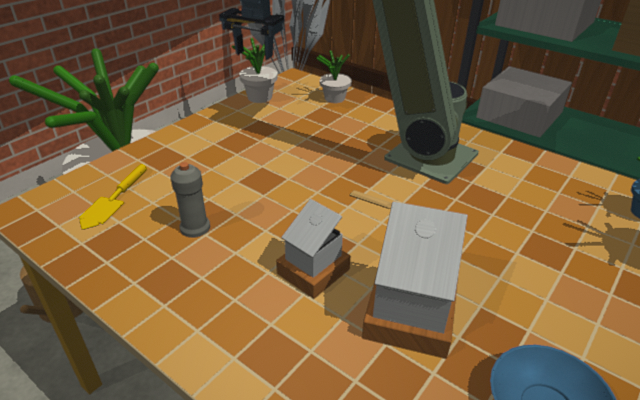

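View pics/top0.png

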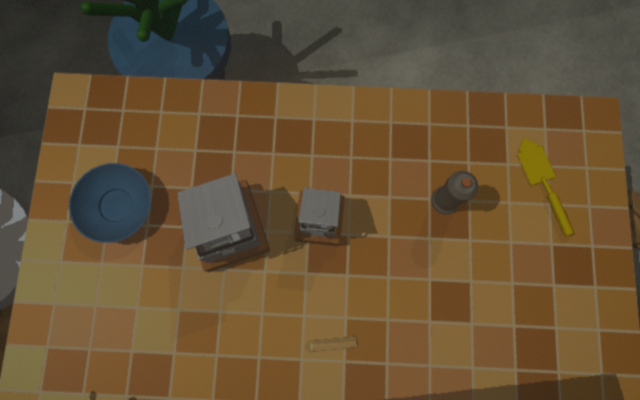

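Run:
```python
import cv2
a=cv2.imread("pics/scene0.png")[190:360,350:480];b=cv2.imread("pics/top0.png")[165:280,165:280]
def en(i,s):
    i=cv2.resize(i,None,fx=s,fy=s,interpolation=cv2.INTER_CUBIC);return i
cv2.imwrite("pics/sc_z.png",en(a,3.5)); cv2.imwrite("pics/top_z.png",cv2.convertScaleAbs(en(b,5),alpha=1.5))
```

```text
(no output)
```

View pics/sc_z.png

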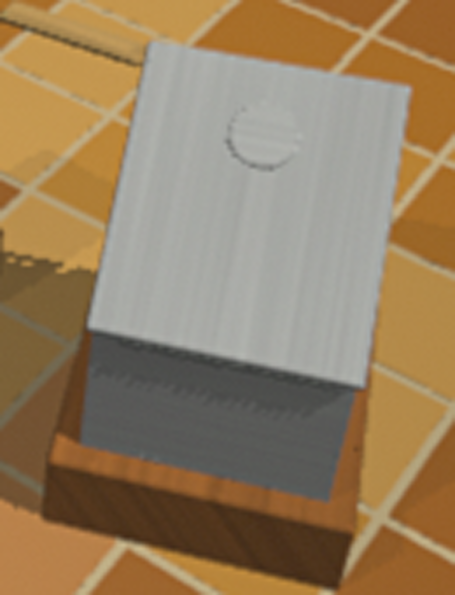

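View pics/top_z.png

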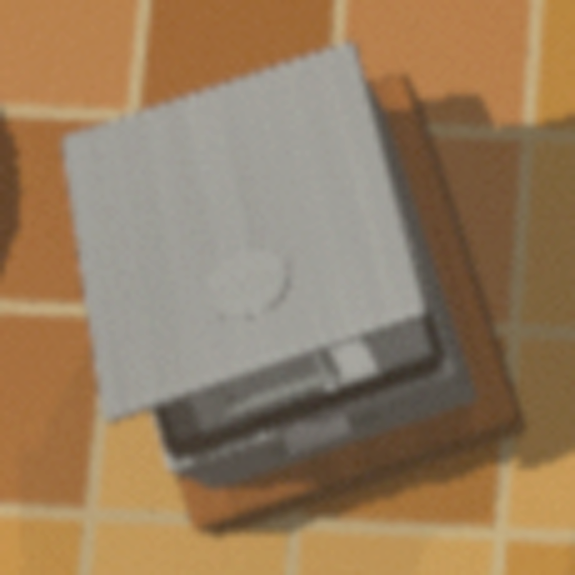

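```bash
cat > tri.py <<'E'
from plant import env
import numpy as np
from scipy.optimize import least_squares
def proj(c,P):
    m=env.camera_model(c);T=np.linalg.inv(m["pose"]);K=m["camera_matrix"]
    p=(T[:3,:3]@np.atleast_2d(P).T+T[:3,3:]).T*[1,-1,-1]
    u=(K@p.T).T;return u[:,:2]/u[:,2:]
def site(p):
    x,y,z,yaw,th=p[:5]
    c,s=np.cos(yaw),np.sin(yaw)
    h=np.array([c,s,0]);X=np.cos(th)*h-np.sin(th)*np.array([0,0,1]);Y=np.array([-s,c,0]);return np.array([x,y,z]),X,Y,np.cross(X,Y)
E
python3 - <<'E'
from tri import *
f=lambda a,s,o:(np.array(a)+.5)/s-.5+o
S=f([(264,134),(150,41),(410,88),(363,387),(90,328)],3.5,[350,190])
T=f([(249,282),(423,316),(108,418),(65,140),(352,45)],5,[165,165])
def pts(p):
    o,X,Y,Z=site(p);w,L,d=p[5:8]
    return np.array([o,o-43*X-w*Y-d*Z,o-43*X+w*Y-d*Z,o+L*X+w*Y-d*Z,o+L*X-w*Y-d*Z])
def r(p,a=0,b=0):return np.r_[(proj("scene",pts(p))-S).ravel(),(proj("top",pts(p))-T).ravel(),(p[7]-5)/2]
q=least_squares(r,[560,251,190,.25,.45,68,115,5])
print(np.round(q.x,3),np.round(q.fun,1))
J=np.linalg.inv(q.jac.T@q.jac);print(np.sqrt(np.diag(J)))
p=q.x;o,X,Y,Z=site(p);H=o+115*X-10*Z;print("hinge",H);h=np.array([np.cos(p[3]),np.sin(p[3]),0]);print("shut pad",H-115*h+[0,0,10])
E
```

```text
[5.34242e+02 2.39901e+02 2.02701e+02 3.79000e-01 4.91000e-01 6.66570e+01
 1.17839e+02 4.72700e+00] [ 0.7  0.2  1.   0.1  0.  -0.2  0.2  0.   0.1 -0.1  0.  -0.3  0.8 -0.7
  0.4  0.4  0.4 -0.2  0.5 -0.1 -0.1]
[1.10637731 0.71659111 1.62058891 0.00747395 0.01611577 0.66896385
 1.42548275 1.64928978]
hinge [624.09226847 275.72139436 139.70163976]
shut pad [517.26857828 233.13384673 149.70163976]
```

Emit:
apply_moves(
  motion=[
    {"x": -50, "hand": 1},
    {"x": -100, "hand": 1},
    {"x": -120, "hand": 1},
    {"x": -120, "y": -38, "z": -32.5, "hand": 1},
    {"x": -120, "y": -76, "z": -65, "hand": 1},
    {"x": -120, "y": -114, "z": -97.5, "hand": 1},
    {"x": -120, "y": -152, "z": -130, "hand": 1},
    {"x": -120, "y": -190, "z": -162.5, "hand": 1},
    {"x": -120, "y": -228, "z": -195, "hand": 1},
    {"x": -120, "y": -266, "z": -227.5, "hand": 1},
    {"x": -120, "y": -304, "z": -260, "hand": 1},
    {"x": -120, "y": -335, "z": -287, "hand": 1},
  ],
  newtons=20,
)

```text
invalid input
```

Emit:
apply_moves(
  motion=[
    {"wx": 0, "wy": 0, "wz": 0, "x": -50, "y": 0, "z": 0, "hand": 1},
    {"wx": 0, "wy": 0, "wz": 0, "x": -100, "y": 0, "z": 0, "hand": 1},
    {"wx": 0, "wy": 0, "wz": 0, "x": -120, "y": 0, "z": 0, "hand": 1},
    {"wx": 0, "wy": 0, "wz": 0, "x": -120, "y": -76, "z": -65, "hand": 1},
    {"wx": 0, "wy": 0, "wz": 0, "x": -120, "y": -152, "z": -130, "hand": 1},
    {"wx": 0, "wy": 0, "wz": 0, "x": -120, "y": -228, "z": -195, "hand": 1},
    {"wx": 0, "wy": 0, "wz": 0, "x": -120, "y": -335, "z": -287, "hand": 1},
    {"wx": 0, "wy": 0, "wz": 0, "x": -120, "y": -335, "z": -287, "hand": 1},
    {"wx": 0, "wy": 0, "wz": 0, "x": -120, "y": -335, "z": -287, "hand": 1},
    {"wx": 0, "wy": 0, "wz": 0, "x": -120, "y": -335, "z": -287, "hand": 1},
    {"wx": 0, "wy": 0, "wz": 0, "x": -120, "y": -335, "z": -287, "hand": 1},
    {"wx": 0, "wy": 0, "wz": 0, "x": -120, "y": -335, "z": -287, "hand": 1},
  ],
  newtons=20,
)

```text
t: 1.5
tool_pos: [339.1, -156.6, 308.7]
eef_rot: [[0.001, 0.256, -0.967], [-0.0, -0.967, -0.256], [-1.0, 0.0, -0.001]]
ft_force: [1.2, -0.3, 0.0]
opening: 0.5
```

Emit:
apply_moves(
  motion=[
    {"wx": 0, "wy": 0, "wz": 0, "x": 0, "y": -333, "z": -285, "hand": 1},
    {"wx": 0, "wy": 0, "wz": 0, "x": 0, "y": -333, "z": -285, "hand": 1},
    {"wx": 0, "wy": 0, "wz": 0, "x": 0, "y": -333, "z": -285, "hand": 1},
    {"wx": 0, "wy": 0, "wz": 0, "x": 0, "y": -333, "z": -285, "hand": 1},
    {"wx": 0, "wy": 0, "wz": 0, "x": 0, "y": -333, "z": -285, "hand": 1},
    {"wx": 0, "wy": 0, "wz": 0, "x": 0, "y": -333, "z": -285, "hand": 1},
    {"wx": 0, "wy": 0, "wz": 0, "x": 0, "y": -333, "z": -285, "hand": 1},
    {"wx": 0, "wy": 0, "wz": 0, "x": 0, "y": -333, "z": -285, "hand": 1},
    {"wx": 0, "wy": 0, "wz": 0, "x": 0, "y": -333, "z": -285, "hand": 1},
    {"wx": 0, "wy": 0, "wz": 0, "x": 30, "y": -333, "z": -285, "hand": 1},
    {"wx": 0, "wy": 0, "wz": 0, "x": 58, "y": -333, "z": -285, "hand": 1},
    {"wx": 0, "wy": 0, "wz": 0, "x": 58, "y": -333, "z": -285, "hand": 1},
  ],
)

```text
t: 2.7
tool_pos: [527.0, 235.2, 246.2]
eef_rot: [[-0.008, 0.256, -0.967], [-0.004, -0.967, -0.256], [-1.0, 0.001, 0.009]]
ft_force: [-1.3, -0.6, -0.7]
opening: 0.5
```

Run:
```python
from plant import env
import cv2
a=env.grab_frame("scene")[100:360,300:540];b=env.grab_frame("top")[140:290,130:280]
a=cv2.resize(a,None,fx=2.2,fy=2.2);b=cv2.convertScaleAbs(cv2.resize(b,(400,400)),alpha=1.4)
cv2.imwrite("pics/s1.png",a);cv2.imwrite("pics/t1.png",b)
s=env.get_state();print(s["t"],s["tool_pos"],s["q"])
```

```text
2.8 [529.44463844 235.72785877 250.77476297] [ 2.28666166e+01  1.69558428e+01  8.26509040e+01 -5.29568027e-03
  8.04088907e+01  9.81011709e+01]
```

View pics/s1.png

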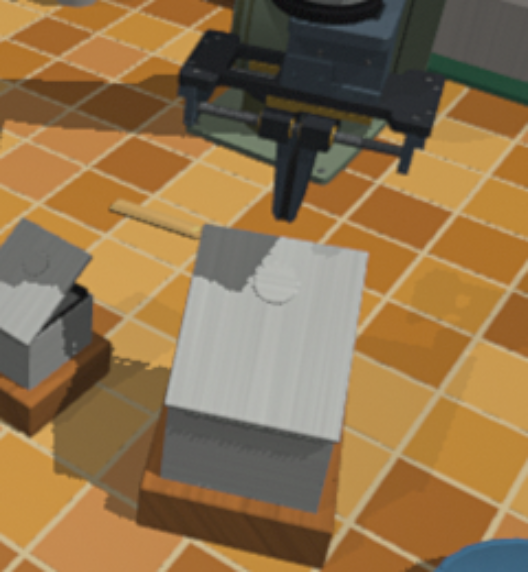

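Emit:
apply_moves(
  motion=[
    {"wx": 0, "wy": 0, "wz": 0, "x": 20, "y": 0, "z": 0, "hand": 1},
    {"wx": 0, "wy": 0, "wz": 0, "x": 35, "y": 0, "z": 0, "hand": 1},
    {"wx": 0, "wy": 0, "wz": 0, "x": 43, "y": 0, "z": 2, "hand": 1},
    {"wx": 0, "wy": 0, "wz": 0, "x": 50, "y": 0, "z": 5, "hand": 1},
    {"wx": 0, "wy": 0, "wz": 0, "x": 57, "y": 0, "z": 7, "hand": 1},
    {"wx": 0, "wy": 0, "wz": 0, "x": 64, "y": 0, "z": 9, "hand": 1},
    {"wx": 0, "wy": 0, "wz": 0, "x": 71, "y": 0, "z": 10, "hand": 1},
    {"wx": 0, "wy": 0, "wz": 0, "x": 78, "y": 0, "z": 11, "hand": 1},
    {"wx": 0, "wy": 0, "wz": 0, "x": 85, "y": 0, "z": 12, "hand": 1},
    {"wx": 0, "wy": 0, "wz": 0, "x": 88, "y": 0, "z": 12, "hand": 1},
    {"wx": 0, "wy": 0, "wz": 0, "x": 88, "y": 0, "z": 12, "hand": 1},
  ],
)

```text
t: 3.9
tool_pos: [517.5, 232.6, 161.7]
eef_rot: [[-0.001, 0.255, -0.967], [-0.0, -0.967, -0.255], [-1.0, 0.0, 0.001]]
ft_force: [-0.6, -0.2, 0.4]
opening: 0.4
```

Run:
```python
from plant import env
import cv2
a=env.grab_frame("scene")[100:360,300:540]
a=cv2.resize(a,None,fx=2.2,fy=2.2)
cv2.imwrite("pics/s2.png",a)
s=env.get_state();print(s["t"],s["tool_pos"],s["ft_force"])
```

```text
3.95 [517.80237315 232.69162747 162.06748848] [-0.09483297 -0.42314997  0.3035907 ]
```

View pics/s2.png

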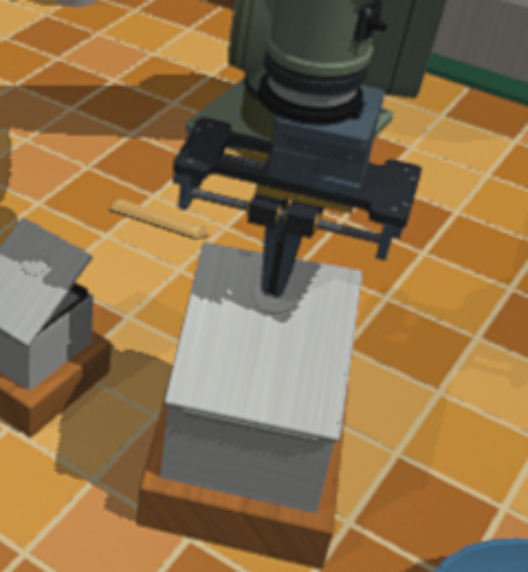

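Emit:
apply_moves(
  motion=[
    {"wx": 0, "wy": 0, "wz": 0, "x": 3, "y": 0, "z": 0, "hand": 1},
    {"wx": 0, "wy": 0, "wz": 0, "x": 6, "y": 0, "z": 0, "hand": 1},
    {"wx": 0, "wy": 0, "wz": 0, "x": 8, "y": 0, "z": 0, "hand": 1},
    {"wx": 0, "wy": 0, "wz": 0, "x": 8, "y": 0, "z": 0, "hand": 1},
    {"wx": 0, "wy": 0, "wz": 0, "x": 8, "y": 0, "z": 0, "hand": 1},
  ],
)

```text
t: 4.45
tool_pos: [518.0, 232.7, 154.3]
eef_rot: [[0.0, 0.255, -0.967], [0.0, -0.967, -0.255], [-1.0, 0.0, -0.0]]
ft_force: [0.3, 0.3, 0.3]
opening: 0.4
```

Emit:
apply_moves(
  motion=[
    {"wx": 0, "wy": 0, "wz": 0, "x": 1, "y": 0, "z": 0, "hand": 1},
    {"wx": 0, "wy": 0, "wz": 0, "x": 2, "y": 0, "z": 0, "hand": 1},
    {"wx": 0, "wy": 0, "wz": 0, "x": 2, "y": 0, "z": 0, "hand": 1},
  ],
)

```text
t: 4.75
tool_pos: [517.7, 232.6, 152.3]
eef_rot: [[-0.0, 0.255, -0.967], [-0.0, -0.967, -0.255], [-1.0, 0.0, 0.0]]
ft_force: [-0.4, -0.4, 1.0]
opening: 0.6
```

Emit:
apply_moves(
  motion=[
    {"wx": 0, "wy": 0, "wz": 0, "x": 1, "y": 0, "z": 0, "hand": 1},
    {"wx": 0, "wy": 0, "wz": 0, "x": 2, "y": 0, "z": 0, "hand": 1},
    {"wx": 0, "wy": 0, "wz": 0, "x": 2, "y": 0, "z": 0, "hand": 1},
  ],
)

```text
t: 5.05
tool_pos: [517.7, 232.6, 150.2]
eef_rot: [[-0.0, 0.255, -0.967], [-0.0, -0.967, -0.255], [-1.0, 0.0, 0.0]]
ft_force: [0.1, 0.2, 0.3]
opening: 0.6
```

No gasket force yet; continue in small steps.

Emit:
apply_moves(
  motion=[
    {"wx": 0, "wy": 0, "wz": 0, "x": 1, "y": 0, "z": 0, "hand": 1},
    {"wx": 0, "wy": 0, "wz": 0, "x": 2, "y": 0, "z": 0, "hand": 1},
    {"wx": 0, "wy": 0, "wz": 0, "x": 2, "y": 0, "z": 0, "hand": 1},
  ],
)

```text
t: 5.35
tool_pos: [517.7, 232.7, 148.2]
eef_rot: [[-0.0, 0.255, -0.967], [-0.0, -0.967, -0.255], [-1.0, 0.0, 0.0]]
ft_force: [0.2, -0.6, 0.4]
opening: 0.3
```

Emit:
apply_moves(
  motion=[
    {"wx": 0, "wy": 0, "wz": 0, "x": 1, "y": 0, "z": 0, "hand": 1},
    {"wx": 0, "wy": 0, "wz": 0, "x": 2, "y": 0, "z": 0, "hand": 1},
    {"wx": 0, "wy": 0, "wz": 0, "x": 2, "y": 0, "z": 0, "hand": 1},
  ],
)

```text
t: 5.65
tool_pos: [517.8, 232.7, 146.2]
eef_rot: [[-0.0, 0.255, -0.967], [-0.0, -0.967, -0.255], [-1.0, 0.0, 0.0]]
ft_force: [-0.8, -0.2, -0.7]
opening: -0.1
```

Run:
```python
from plant import env
import cv2
a=env.grab_frame("scene")[180:360,350:480]
a=cv2.resize(a,None,fx=3.3,fy=3.3)
b=cv2.convertScaleAbs(cv2.resize(env.grab_frame("top")[165:280,165:280],None,fx=5,fy=5),alpha=1.5)
cv2.imwrite("pics/s3.png",a);cv2.imwrite("pics/t3.png",b)
s=env.get_state();print(s["t"],s["tool_pos"],s["ft_force"])
```

```text
5.75 [517.92929387 232.72720578 146.31473086] [ 0.1102637   0.48426859 -0.74336968]
```

View pics/s3.png

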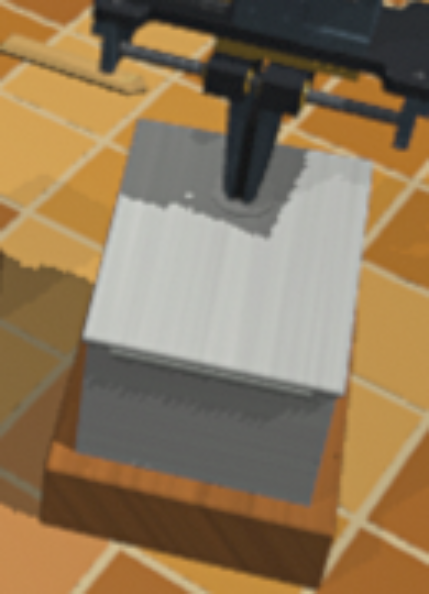

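View pics/t3.png

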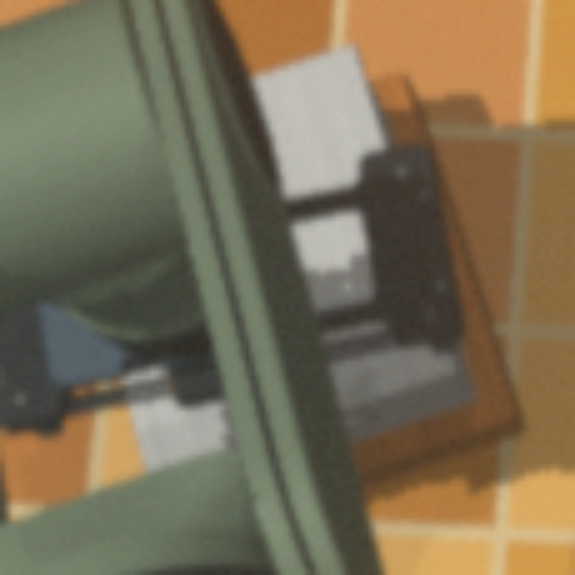

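Emit:
apply_moves(
  motion=[
    {"wx": 0, "wy": 0, "wz": 0, "x": 1, "y": 0, "z": 0, "hand": 1},
    {"wx": 0, "wy": 0, "wz": 0, "x": 2, "y": 0, "z": 0, "hand": 1},
    {"wx": 0, "wy": 0, "wz": 0, "x": 2, "y": 0, "z": 0, "hand": 1},
  ],
)

```text
t: 6.05
tool_pos: [517.7, 232.7, 144.2]
eef_rot: [[-0.0, 0.255, -0.967], [-0.0, -0.967, -0.255], [-1.0, 0.0, 0.0]]
ft_force: [0.1, -0.8, -0.1]
opening: 0.5
```

Emit:
apply_moves(
  motion=[
    {"wx": 0, "wy": 0, "wz": 0, "x": 1, "y": 0, "z": 0, "hand": 1},
    {"wx": 0, "wy": 0, "wz": 0, "x": 2, "y": 0, "z": 0, "hand": 1},
    {"wx": 0, "wy": 0, "wz": 0, "x": 2, "y": 0, "z": 0, "hand": 1},
  ],
)

```text
t: 6.35
tool_pos: [517.8, 232.7, 142.3]
eef_rot: [[-0.0, 0.255, -0.967], [-0.0, -0.967, -0.255], [-1.0, 0.0, 0.0]]
ft_force: [-0.0, 0.3, -0.1]
opening: 0.6
```

Run:
```python
from plant import env
import cv2
a=env.grab_frame("scene")[180:360,350:480]
a=cv2.resize(a,None,fx=3.3,fy=3.3,interpolation=cv2.INTER_CUBIC)
cv2.imwrite("pics/s4.png",a)
from tri import *
f=lambda a,s,o:(np.array(a)+.5)/s-.5+o
S3=f([(135,121),(371,158),(345,394),(83,340)],3.3,[350,180])
yaw=.379;h=np.array([np.cos(yaw),np.sin(yaw),0])
def pts(H,th):
    o,X,Y,Z=site([0,0,0,yaw,th]);o=H-115*X+10*Z
    w,L,d=66.66,117.84,4.73
    return np.array([o-43*X-w*Y-d*Z,o-43*X+w*Y-d*Z,o+L*X+w*Y-d*Z,o+L*X-w*Y-d*Z]),o
H0=np.array([624.1,275.7,139.7])
for dz in(0,-3,-6):
  q=least_squares(lambda p:(proj("scene",pts(H0+[0,0,dz]+np.r_[p[1:],0],p[0])[0])-S3).ravel(),[.1,0,0])
  print(dz,q.x,np.round(q.fun,1),pts(H0+[0,0,dz]+np.r_[q.x[1:],0],q.x[0])[1])
s=env.get_state();print(s["t"],s["tool_pos"],s["ft_force"])
```

```text
0 [ 0.1719756   1.23386908 -0.8376924 ] [ 1.4 -0.8 -0.   0.9 -1.2  0.3  0.  -0.3] [521.660708   233.57409243 169.23233753]
-3 [ 0.17780776 -1.43434337 -1.9148022 ] [ 1.5 -0.8 -0.1  0.9 -1.4  0.3  0.2 -0.2] [519.15427218 232.56141076 166.88265517]
-6 [ 0.18368078 -4.10297289 -2.99218309] [ 1.6 -0.8 -0.3  0.9 -1.6  0.3  0.4 -0.2] [516.65211085 231.55032644 164.53649237]
6.4 [517.83927501 232.70684985 142.3024833 ] [-0.11973098 -0.34494114 -0.30200586]
```

View pics/s4.png

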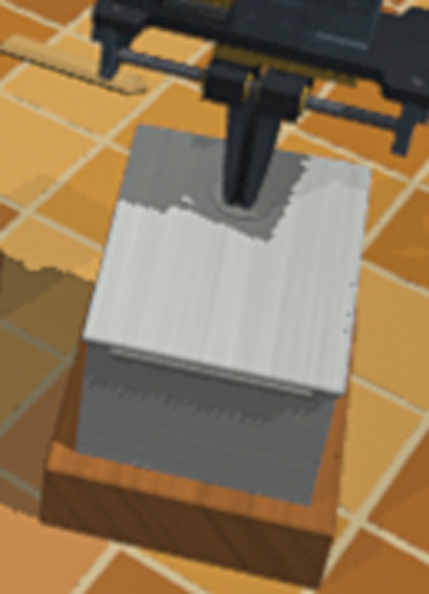

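Run:
```python
from tri import *
for z in (142.3,160):
  for c,o,s in(("scene",[350,180],3.3),):
    p=proj(c,[517.8,232.7,z])[0];print(z,p,(p-o)*s)
P=np.array([[517.8,232.7,142.3]])
print(proj("top",P))
# table tile check / tin base corners not used
m=env.camera_model("scene");print(np.array(m["pose"]).tolist(), np.linalg.det(np.array(m["pose"])[:3,:3]))
```

```text
142.3 [422.15502342 246.67734571] [238.1115773  220.03524085]
160 [423.41415086 239.64318466] [242.26669783 196.82250939]
[[222.67167834 233.15264931]]
[[-0.6202738211866184, -0.4700450037656861, 0.6279475146741702, 1202.0494564611545], [0.7843615765583312, -0.37792310584029737, 0.49188519320157664, 512.394641630473], [0.0061076975596377914, 0.797641410977978, 0.6031010491812964, 785.8803166422502], [0.0, 0.0, 0.0, 1.0]] 1.0
```

```bash
python3 - <<'E'
from tri import *
for P in([529.4,235.7,250.8],[517.8,232.7,162.]):
    p=proj("scene",P)[0];print(p,(p-[300,100])*2.2)
E
python3 - <<'E'
import cv2
a=cv2.imread("pics/s1.png")[100:300,160:380];b=cv2.imread("pics/s2.png")[180:360,160:380]
cv2.imwrite("pics/z1.png",cv2.resize(a,None,fx=2.5,fy=2.5));cv2.imwrite("pics/z2.png",cv2.resize(b,None,fx=2.5,fy=2.5))
E
```

```text
[428.71135214 204.67714412] [283.16497472 230.28971707]
[423.55821672 238.83835551] [271.82807678 305.44438213]
```

View pics/z1.png

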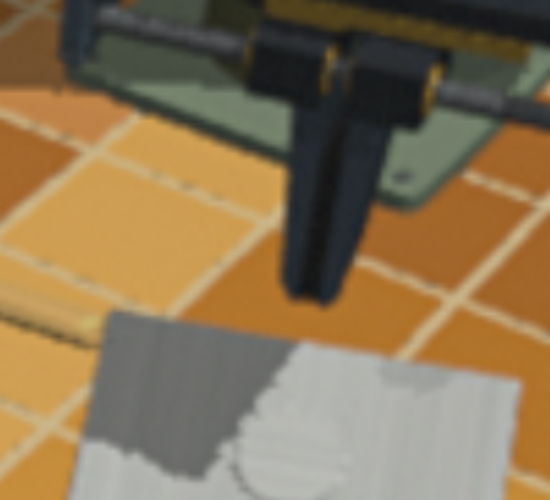

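View pics/z2.png

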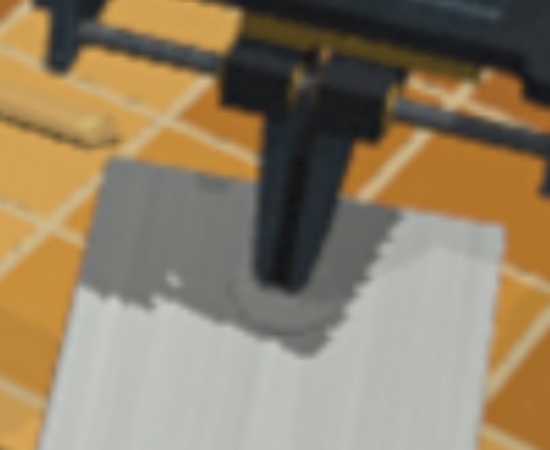

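Emit:
apply_moves(
  motion=[
    {"wx": 0, "wy": 0, "wz": 0, "x": 2, "y": 0, "z": 0, "hand": 1},
    {"wx": 0, "wy": 0, "wz": 0, "x": 4, "y": 0, "z": 0, "hand": 1},
    {"wx": 0, "wy": 0, "wz": 0, "x": 4, "y": 0, "z": 0, "hand": 1},
  ],
)

```text
t: 6.7
tool_pos: [517.7, 232.6, 138.0]
eef_rot: [[-0.0, 0.255, -0.967], [-0.0, -0.967, -0.255], [-1.0, 0.0, 0.0]]
ft_force: [1.1, 0.7, -0.3]
opening: 0.3
```

Run:
```python
from plant import env
import cv2
a=env.grab_frame("scene")[180:360,350:480]
a=cv2.resize(a,None,fx=3.3,fy=3.3,interpolation=cv2.INTER_CUBIC)
cv2.imwrite("pics/s5.png",a)
s=env.get_state();print(s["t"],s["tool_pos"],s["ft_force"],s["joint_torque"])
```

```text
6.75 [517.75017386 232.67962571 138.11830176] [-0.37000306  0.28441269 -0.47516736] [ 3.38469719e-03 -4.13900220e+01 -2.20147777e+01  2.28552654e-02
 -7.79624493e-02  1.91412317e-05]
```

View pics/s5.png

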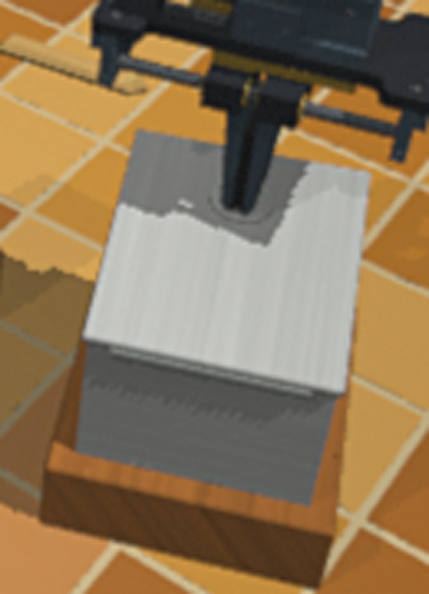

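Emit:
apply_moves(
  motion=[
    {"wx": 0, "wy": 0, "wz": 0, "x": 2, "y": 0, "z": 0, "hand": 1},
    {"wx": 0, "wy": 0, "wz": 0, "x": 4, "y": 0, "z": 0, "hand": 1},
    {"wx": 0, "wy": 0, "wz": 0, "x": 4, "y": 0, "z": 0, "hand": 1},
  ],
)

```text
t: 7.05
tool_pos: [517.7, 232.6, 135.4]
eef_rot: [[0.0, 0.255, -0.967], [0.0, -0.967, -0.255], [-1.0, 0.0, -0.0]]
ft_force: [-1.3, -0.6, 6.2]
opening: 0.7
```

Emit:
apply_moves(
  motion=[
    {"wx": 0, "wy": 0, "wz": 0, "x": 1, "y": 0, "z": 0, "hand": 1},
    {"wx": 0, "wy": 0, "wz": 0, "x": 2, "y": 0, "z": 0, "hand": 1},
    {"wx": 0, "wy": 0, "wz": 0, "x": 2, "y": 0, "z": 0, "hand": 1},
  ],
)

```text
t: 7.35
tool_pos: [517.4, 232.5, 133.4]
eef_rot: [[-0.0, 0.255, -0.967], [-0.0, -0.967, -0.255], [-1.0, 0.0, 0.0]]
ft_force: [-2.6, -0.5, 4.2]
opening: 0.5
```

Emit:
apply_moves(
  motion=[
    {"wx": 0, "wy": 0, "wz": 0, "x": 1, "y": 0, "z": 0, "hand": 1},
    {"wx": 0, "wy": 0, "wz": 0, "x": 2, "y": 0, "z": 0, "hand": 1},
    {"wx": 0, "wy": 0, "wz": 0, "x": 2, "y": 0, "z": 0, "hand": 1},
  ],
)

```text
t: 7.65
tool_pos: [517.4, 232.5, 130.3]
eef_rot: [[-0.001, 0.255, -0.967], [-0.0, -0.967, -0.255], [-1.0, 0.0, 0.001]]
ft_force: [-2.6, -0.3, 4.2]
opening: 0.6
```

Run:
```python
from plant import env
import cv2
a=env.grab_frame("scene")[180:360,350:480]
a=cv2.resize(a,None,fx=3.3,fy=3.3,interpolation=cv2.INTER_CUBIC)
cv2.imwrite("pics/s6.png",a)
s=env.get_state();print(s["t"],s["tool_pos"],s["ft_force"],s["torque"])
```

```text
7.7 [517.39658721 232.5395222  130.29443834] [-2.30750161 -1.26336875  4.16803166] [-0.23247345  0.59140207  0.04984154]
```

View pics/s6.png

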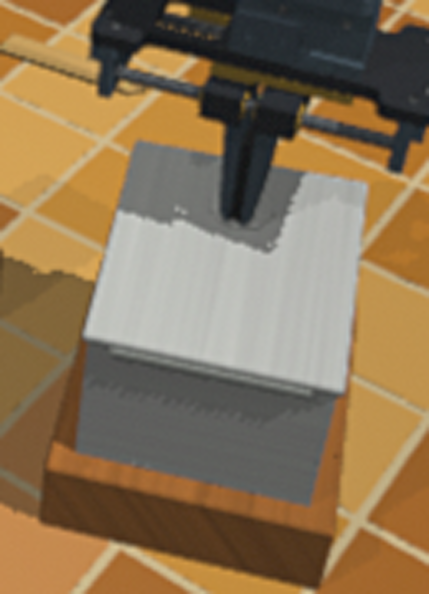

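Emit:
apply_moves(
  motion=[
    {"wx": 0, "wy": 0, "wz": 0, "x": 1, "y": 0, "z": 0, "hand": 1},
    {"wx": 0, "wy": 0, "wz": 0, "x": 2, "y": 0, "z": 0, "hand": 1},
    {"wx": 0, "wy": 0, "wz": 0, "x": 2, "y": 0, "z": 0, "hand": 1},
  ],
)

```text
t: 8.0
tool_pos: [517.2, 232.4, 128.7]
eef_rot: [[-0.001, 0.255, -0.967], [-0.001, -0.967, -0.255], [-1.0, 0.0, 0.001]]
ft_force: [-4.8, -2.1, 6.4]
opening: 0.6
```

Emit:
apply_moves(
  motion=[
    {"wx": 0, "wy": 0, "wz": 0, "x": 1, "y": 0, "z": 0, "hand": 1},
    {"wx": 0, "wy": 0, "wz": 0, "x": 2, "y": 0, "z": 0, "hand": 1},
    {"wx": 0, "wy": 0, "wz": 0, "x": 2, "y": 0, "z": 0, "hand": 1},
  ],
)

```text
t: 8.3
tool_pos: [517.1, 232.4, 127.1]
eef_rot: [[-0.001, 0.255, -0.967], [-0.001, -0.967, -0.255], [-1.0, 0.0, 0.001]]
ft_force: [-4.6, -2.2, 9.1]
opening: 0.4
```

Emit:
apply_moves(
  motion=[
    {"wx": 0, "wy": 0, "wz": 0, "x": 1, "y": 0, "z": 0, "hand": 1},
    {"wx": 0, "wy": 0, "wz": 0, "x": 1, "y": 0, "z": 0, "hand": 1},
  ],
)

```text
t: 8.5
tool_pos: [517.0, 232.4, 126.4]
eef_rot: [[-0.001, 0.255, -0.967], [-0.001, -0.967, -0.255], [-1.0, 0.0, 0.001]]
ft_force: [-5.6, -1.9, 10.8]
opening: 0.5
```

Emit:
apply_moves(
  motion=[
    {"wx": 0, "wy": 0, "wz": 0, "x": 1, "y": 0, "z": 0, "hand": 1},
    {"wx": 0, "wy": 0, "wz": 0, "x": 1, "y": 0, "z": 0, "hand": 1},
  ],
)

```text
t: 8.7
tool_pos: [517.0, 232.3, 125.8]
eef_rot: [[-0.001, 0.255, -0.967], [-0.001, -0.967, -0.255], [-1.0, 0.0, 0.001]]
ft_force: [-5.8, -2.8, 12.4]
opening: 0.6
```

Emit:
apply_moves(
  motion=[
    {"wx": 0, "wy": 0, "wz": 0, "x": 1, "y": 0, "z": 0, "hand": 1},
    {"wx": 0, "wy": 0, "wz": 0, "x": 1, "y": 0, "z": 0, "hand": 1},
  ],
)

```text
t: 8.9
tool_pos: [516.9, 232.3, 125.3]
eef_rot: [[-0.001, 0.255, -0.967], [-0.0, -0.967, -0.255], [-1.0, 0.0, 0.001]]
ft_force: [-7.5, -2.6, 14.8]
opening: 0.7
```

Force rises with the gasket; go on to the stop (about 22–25 N).

Emit:
apply_moves(
  motion=[
    {"wx": 0, "wy": 0, "wz": 0, "x": 1, "y": 0, "z": 0, "hand": 1},
    {"wx": 0, "wy": 0, "wz": 0, "x": 2, "y": 0, "z": 0, "hand": 1},
    {"wx": 0, "wy": 0, "wz": 0, "x": 2, "y": 0, "z": 0, "hand": 1},
  ],
)

```text
t: 9.2
tool_pos: [516.9, 232.3, 124.3]
eef_rot: [[-0.0, 0.255, -0.967], [-0.0, -0.967, -0.255], [-1.0, 0.0, 0.0]]
ft_force: [-9.1, -3.8, 19.2]
opening: 0.4
```

Emit:
apply_moves(
  motion=[
    {"wx": 0, "wy": 0, "wz": 0, "x": 1, "y": 0, "z": 0, "hand": 1},
    {"wx": 0, "wy": 0, "wz": 0, "x": 1, "y": 0, "z": 0, "hand": 1},
  ],
)

```text
t: 9.4
tool_pos: [516.9, 232.3, 124.2]
eef_rot: [[0.0, 0.255, -0.967], [-0.0, -0.967, -0.255], [-1.0, 0.0, -0.0]]
ft_force: [-11.4, -5.1, 24.9]
opening: 0.4
```

Position has stalled at 124.2 while the force went from 19 to 25 N, so the lid is on the hard stop. I'll lift off and check.

Emit:
apply_moves(
  motion=[
    {"wx": 0, "wy": 0, "wz": 0, "x": -3, "y": 0, "z": 0, "hand": 1},
    {"wx": 0, "wy": 0, "wz": 0, "x": -6, "y": 0, "z": 0, "hand": 1},
    {"wx": 0, "wy": 0, "wz": 0, "x": -20, "y": 0, "z": 0, "hand": 1},
    {"wx": 0, "wy": 0, "wz": 0, "x": -50, "y": 0, "z": 0, "hand": 1},
    {"wx": 0, "wy": 0, "wz": 0, "x": -90, "y": 0, "z": 0, "hand": 1},
    {"wx": 0, "wy": 0, "wz": 0, "x": -130, "y": 0, "z": 0, "hand": 1},
    {"wx": 0, "wy": 0, "wz": 0, "x": -150, "y": 0, "z": 0, "hand": 1},
    {"wx": 0, "wy": 0, "wz": 0, "x": -150, "y": 0, "z": 0, "hand": 1},
  ],
)

```text
t: 10.2
tool_pos: [520.1, 233.7, 273.4]
eef_rot: [[0.008, 0.255, -0.967], [0.003, -0.967, -0.255], [-1.0, -0.001, -0.008]]
ft_force: [-0.1, -0.3, 0.7]
opening: 0.5
```

Run:
```python
from plant import env
import cv2
i=env.grab_frame("scene");cv2.imwrite("pics/s7f.png",i);a=i[180:360,350:480]
a=cv2.resize(a,None,fx=3.3,fy=3.3,interpolation=cv2.INTER_CUBIC)
cv2.imwrite("pics/s7.png",a)
s=env.get_state();print(s["t"],s["tool_pos"],s["ft_force"])
```

```text
10.25 [518.83708555 233.12857465 270.8913144 ] [ 0.25228895 -0.15801779 -0.79033224]
```

View pics/s7.png

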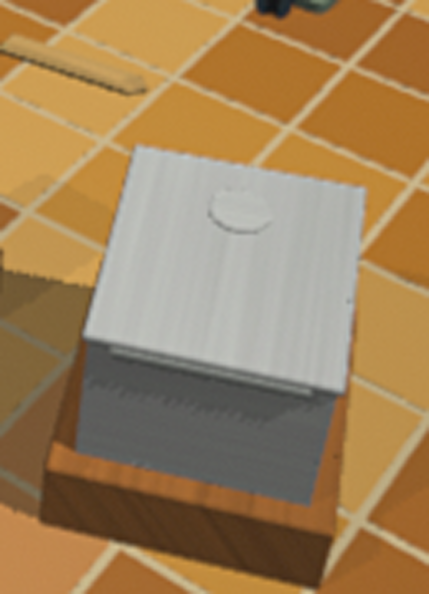

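View pics/s7f.png

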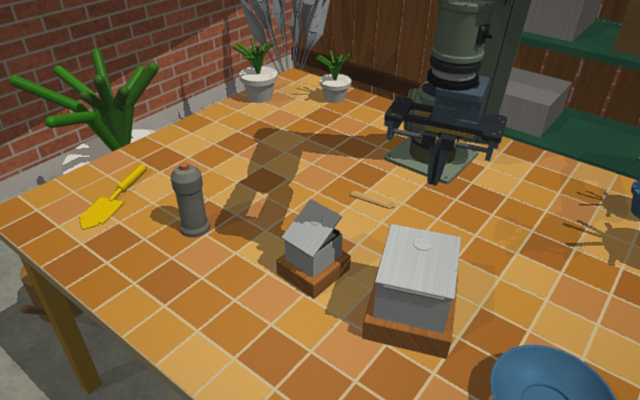

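Corner moved from 142 to 146 px, which looks caught. I'll confirm by touch: at z≈127.5 a caught lid gives no force, whereas an uncaught one would push back with about 8 N.

Emit:
apply_moves(
  motion=[
    {"wx": 0, "wy": 0, "wz": 0, "x": 40, "y": 0, "z": 0, "hand": 1},
    {"wx": 0, "wy": 0, "wz": 0, "x": 80, "y": 0, "z": 0, "hand": 1},
    {"wx": 0, "wy": 0, "wz": 0, "x": 115, "y": 0, "z": 0, "hand": 1},
    {"wx": 0, "wy": 0, "wz": 0, "x": 130, "y": 0, "z": 0, "hand": 1},
    {"wx": 0, "wy": 0, "wz": 0, "x": 137, "y": 0, "z": 0, "hand": 1},
    {"wx": 0, "wy": 0, "wz": 0, "x": 140, "y": 0, "z": 0, "hand": 1},
    {"wx": 0, "wy": 0, "wz": 0, "x": 142.5, "y": 0, "z": 0, "hand": 1},
    {"wx": 0, "wy": 0, "wz": 0, "x": 142.5, "y": 0, "z": 0, "hand": 1},
    {"wx": 0, "wy": 0, "wz": 0, "x": 142.5, "y": 0, "z": 0, "hand": 1},
  ],
)

```text
t: 11.15
tool_pos: [518.3, 232.9, 128.7]
eef_rot: [[0.002, 0.255, -0.967], [0.001, -0.967, -0.255], [-1.0, -0.0, -0.002]]
ft_force: [-0.1, -0.2, 0.7]
opening: 0.6
```

Emit:
apply_moves(
  motion=[
    {"wx": 0, "wy": 0, "wz": 0, "x": 0, "y": 0, "z": 0, "hand": 1},
    {"wx": 0, "wy": 0, "wz": 0, "x": 0, "y": 0, "z": 0, "hand": 1},
  ],
)

```text
t: 11.35
tool_pos: [518.1, 232.8, 128.4]
eef_rot: [[0.001, 0.255, -0.967], [0.0, -0.967, -0.255], [-1.0, -0.0, -0.001]]
ft_force: [-0.5, 0.0, -0.4]
opening: 0.5
```

Emit:
apply_moves(
  motion=[
    {"wx": 0, "wy": 0, "wz": 0, "x": 1, "y": 0, "z": 0, "hand": 1},
    {"wx": 0, "wy": 0, "wz": 0, "x": 1, "y": 0, "z": 0, "hand": 1},
    {"wx": 0, "wy": 0, "wz": 0, "x": 1, "y": 0, "z": 0, "hand": 1},
  ],
)

```text
t: 11.65
tool_pos: [517.7, 232.7, 126.9]
eef_rot: [[-0.0, 0.255, -0.967], [-0.0, -0.967, -0.255], [-1.0, 0.0, 0.0]]
ft_force: [0.1, -0.5, 0.5]
opening: 0.7
```

At 126.9 mm there is no force, where it was 9 N on the way down, so the catch holds. Lifting clear.

Emit:
apply_moves(
  motion=[
    {"wx": 0, "wy": 0, "wz": 0, "x": -20, "y": 0, "z": 0, "hand": 1},
    {"wx": 0, "wy": 0, "wz": 0, "x": -60, "y": 0, "z": 0, "hand": 1},
    {"wx": 0, "wy": 0, "wz": 0, "x": -100, "y": 0, "z": 0, "hand": 1},
    {"wx": 0, "wy": 0, "wz": 0, "x": -140, "y": 0, "z": 0, "hand": 1},
    {"wx": 0, "wy": 0, "wz": 0, "x": -150, "y": 0, "z": 0, "hand": 1},
    {"wx": 0, "wy": 0, "wz": 0, "x": -150, "y": 0, "z": 0, "hand": 1},
    {"wx": 0, "wy": 0, "wz": 0, "x": -150, "y": 0, "z": 0, "hand": 1},
  ],
)

```text
t: 12.35
tool_pos: [517.1, 232.4, 275.4]
eef_rot: [[-0.002, 0.255, -0.967], [-0.001, -0.967, -0.255], [-1.0, 0.0, 0.003]]
ft_force: [0.6, -0.6, -0.9]
opening: 0.7
```

Run:
```python
from plant import env
import cv2,numpy as np
i=env.grab_frame("scene");a=i[180:360,350:480]
cv2.imwrite("pics/s8.png",i)
o=cv2.imread("pics/s7f.png");d=cv2.absdiff(i,o).astype(int)
print("big tin diff",d[215:350,365:470].mean(),"small",d[195:300,275:352].mean())
f=cv2.imread("pics/scene0.png");print("small vs start",cv2.absdiff(i,f)[200:300,275:352].mean())
cv2.imwrite("pics/s8c.png",np.hstack([cv2.resize(x[190:300,270:355],None,fx=4,fy=4) for x in(f,i)]))
s=env.get_state();print(s["t"],s["tool_pos"],s["ft_force"])
```

```text
big tin diff 0.7175308641975309 small 1.3856524427952999
small vs start 13.388225108225107
12.4 [516.85481598 232.29844084 274.83788597] [-0.36045132  0.11587951 -0.44617829]
```

View pics/s8c.png

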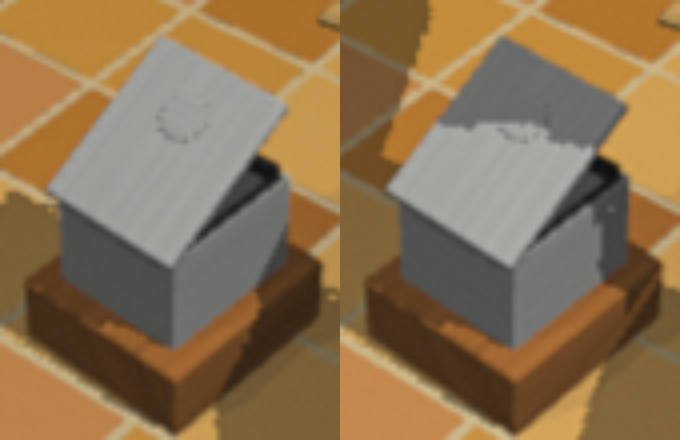

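The smaller tin is unchanged apart from the robot's shadow, and the larger lid stays shut. Handing in.

```bash
python3 -c "
from plant import env
print(env.hand_in(), env.get_state()['t'])"
```

```text
the job is handed in; nothing more can be done
the job is handed in; nothing more can be done
```

The larger tin's lid is pressed shut and the catch is holding it. I handed the job in at about 12.4 s, with the gripper about 150 mm clear of the tin.

- **Pressing:** I closed the gripper and pressed the pad down onto the gasket. The lid reached the hard stop at z ≈ 124.2, with a vertical force of about 25 N.
- **Catch check:** After lifting off, I touched down again to z = 126.9 and felt no force. On the way down the gasket had pushed back with about 9 N at that height. The lid also looked the same in the pictures taken before and after this touch.
- **Smaller tin:** Its lid is still open as it was; only the robot's shadow on it differs in the before and after pictures.
- **What disagreed:** My camera estimate of the shut pad height was 149.7 mm, about 25 mm above where the lid actually stopped. The fingertips also appeared roughly 10–13 mm higher in the scene picture than the reported tool position. I did not find the cause, so I went by force and touch instead.

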